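# Brass blank on the stake, centre punch held ready above it

### The job

Get the brass blank ready for centre-punching: first lay it gently on the flat face of the little steel stake, flat and centred, and let go of it. Then take the punch with the yellow head out of the rack, carry it over the pliers rail without anything touching the rail, and finish while still holding it still and upright, point down, over the middle of the blank, about 6 mm above it and never touching it. Leave the other punches and tools where they are.

Things in the scene. Friction and masses are not known exactly. Their poses are not given: they have to be found in the camera images.
- blank: The brass blank: a loose round disc, 50 mm in diameter and 8 mm thick, about 0.13 kg, with a small dark dot in the middle of its top; it starts lying flat on the small steel bench block, underside 30 mm above the work surface. Origin at the centre of its underside, z up.
- blank_top (a point): The centre of the blank's top face (the dark dot), 8 mm above its origin.
- block: The bench block: a fixed round dark steel block 36 mm in diameter and 30 mm high, on which the blank starts, overhanging it all round. Origin at the centre of its underside.
- stake: The stake: a fixed upright steel stub on a round wooden stump. The stump is 90 mm in diameter and 45 mm high, then comes a stem 22 mm in diameter, then from 66 to 80 mm height a flat round steel head 38 mm in diameter (narrower than the blank). Origin at the centre of the stump's underside.
- stake_face (a point): The centre of the stake's flat top face, 80 mm above the work surface.
- rack: The punch rack: a fixed dark wooden block 70 mm (its x) by 160 mm (its y), 52 mm high, with three vertical holes in a row along its y axis at y = -50, 0 and 50 mm, each square, 15.5 mm wide and 40 mm deep (floor at 12 mm height). Each holds one punch, whose upper 85 mm stands out of the block, heads 137 mm above the work surface. Origin at the centre of its underside; z up.
- punch: THE punch to use. A loose solid steel punch, point down, in one of the rack's three holes (which one varies): a round shaft 14 mm across and 125 mm long whose lowest 20 mm tapers to a 6 mm wide flat point; the top 14 mm is painted yellow; 0.1 to 0.17 kg. Origin at the centre of the point (its bottom end); z runs up along the shaft to the head.
- punch_tip (a point): The centre of the yellow-headed punch's point (the same place as its origin).
- rail: The pliers rail: a fixed bar 280 mm long along its own x, on two posts, with three pairs of pliers hung over it; 310 mm long, 80 mm wide at its feet, about 45 mm wide above, 170 mm high at the pliers' noses. It stands between the rack and the stake. Origin on the work surface under its middle.
- punch_blue: Not to be used, leave in the rack. A loose solid steel punch, point down, in one of the rack's three holes (which one varies): a round shaft 14 mm across and 125 mm long whose lowest 20 mm tapers to a 6 mm wide flat point; the top 14 mm is painted blue; 0.1 to 0.17 kg. Origin at the centre of the point (its bottom end); z runs up along the shaft to the head.
- punch_red: Not to be used, leave in the rack. A loose solid steel punch, point down, in one of the rack's three holes (which one varies): a round shaft 14 mm across and 125 mm long whose lowest 20 mm tapers to a 6 mm wide flat point; the top 14 mm is painted red; 0.1 to 0.17 kg. Origin at the centre of the point (its bottom end); z runs up along the shaft to the head.
- hammer: Bystander: a hammer lying on the bench, 240 mm long. Leave alone.
- brush: Bystander: a bench brush lying on the bench, 200 mm long. Leave alone.
- canister: Bystander: an aluminium can 70 mm in diameter, 90 mm high. Leave alone.
- jar: Bystander: a small amber jar with a black lid, 48 mm in diameter, 55 mm high. Leave alone.
Not all that is in view belongs to the job. There is more than one size of the blank; the job needs the smallest.

How it is judged:
On the way, in this order (a step that is already met when the one before it is completed fails the run):
1. the blank lies flat and centred on the stake's face, let go, while the yellow-headed punch is still in the rack (horizontal distance between blank_top and stake_face below 0.008 m and z of blank in the frame of stake_face between -0.002 and 0.002 m and angle between blank's own z axis and vertical below 0.06 rad and contact force between blank and the fingers below 0.05 N and linear speed of blank below 0.02 m/s and z of punch_tip in the frame of rack below 0.03 m), for 0.2 s.
2. the yellow-headed punch is held clear above the rack (z of punch_tip in the frame of rack above 0.06 m and contact force between punch and the fingers above 1 N), for 0.1 s.
At the end, for the whole second after the job is handed in: Blank flat on the stake, let go, centres within 8 mm. Yellow-headed punch held still by the fingers, upright within 0.1 rad, point within 5 mm of the blank's centre sideways and 2 to 12 mm above it, not touching. Other punches within 12 mm, other loose things within 15 mm of their starts (horizontal distance between blank_top and stake_face below 0.008 m and z of blank in the frame of stake_face between -0.002 and 0.002 m and angle between blank's own z axis and vertical below 0.06 rad and contact force between blank and the fingers below 0.05 N and horizontal distance between punch_tip and blank_top below 0.005 m and z of punch_tip in the frame of blank_top between 0.002 and 0.012 m and angle between punch's own z axis and vertical below 0.1 rad and contact force between punch and the fingers above 1 N and contact force between punch and blank below 0.05 N and linear speed of each of punch, blank below 0.02 m/s and distance of each of punch_blue, punch_red from where it was at the start of the episode below 0.012 m and distance of each of hammer, brush, canister, jar from where it was at the start of the episode below 0.015 m); the arm keeps its last pose, push and grip.
It fails at once if something touches the pliers rail (contact force between rail and anything else above 0.5 N).
It fails at once if the yellow-headed punch touches the blank (contact force between punch and blank above 0.3 N).
It fails at once if the blank is dropped (falls free from more than about 8 mm) (contact force between blank and the fingers below 0.05 N and linear speed of blank above 0.4 m/s).
It fails at once if another punch, the hammer, brush, canister or jar is disturbed (distance of any of punch_blue, punch_red from where it was at the start of the episode above 0.012 m or distance of any of hammer, brush, canister, jar from where it was at the start of the episode above 0.015 m).
It also fails if it takes over 72 s, if anything falls off the work surface, if the arm or the gripper's body presses on something with over 40 N, if the wrist force passes 120 N, or if a joint passes its speed limit or range.

### The arm

A 6-joint arm with a two-finger parallel gripper is mounted at the origin on the work surface. World frame = base frame: x ahead of the robot, y to its left, z up, the work surface at z = 0. Lengths are in m, angles in rad, forces in N, time in s.
With the tool pointing down it reaches from about 0.25 to 0.725 m from the base axis. Payload 4 kg.
Tool frame: the origin (TCP) lies on the centre line of the jaws, within the pads' length; the fingertips stand 22 mm ahead of it and the grasp point (between the pads) lies 3 mm ahead of it (bot.tip_reach is the distance from the TCP to the fingertips, in m); z points along the fingers, y is the line along which they close (so a half turn about z gives the same grasp; the last joint's range is limited). The gripper opens to 85 mm and grips with 20 to 120 N. Pads are 22 mm wide; open, the fingers measure 114 mm over their backs; the gripper's body (76 mm by 85 mm) begins 54 mm behind the grasp point. The pads swing forward as they close: fully open they stand 13 mm farther back than shut.
Start: joints at [0, 0.241, 0.005, 1.335, 0, 1.571], TCP at [0.5, -0, 0.253] pointing down, gripper open.
Joint ranges: [-2.72, 2.72], [-1.05, 1.87], [-1.09, 1.28], [-1.99, 2.15], [-1.42, 1.44], [-3.14, 3.14]. Speed limits (rad/s): [2.79, 2.79, 3.14, 3.14, 3.14, 3.14].

### API

Orientations are given as a unit quaternion [x, y, z, w].
In Python, from workcell import bot gives the robot as it stands. The module is installed in compiled form; this text tells all that it offers.
- The arm moves only by the tool apply_moves, never from a script. Its argument "commands" is a list of rows, each a list of 4 numbers: the shift along the tool's x, y, z scaled (see below), then the turn about the tool's z scaled (see below). In form: [[tx, ty, tz, roll], ...]. A call has exactly 5 rows; each row shifts and turns the commanded pose from where the row before left it, along the tool's axes as they then stand; what a row does not reach is not made up. The controller multiplies each number of a shift by 20 mm and each number of a turn by 60 degrees. A row lasts 1/12 s, in which the tool goes at most 41.7 mm and 7.16 degrees, less where a joint would pass 70% of its speed; a pose out of reach is approached as far as the arm can. A call with a number of a shift or a turn outside -1 to 1 is refused whole. A call with a gripper value outside its range is refused whole. "claw" is the closure, from 0 (fully open) to 1 (shut), set as the call begins (left out, the last holds). The fingers move at their own pace and stop on an object; the grip force is fixed at half the most. Time passes only in rows, so rows that do not move let the fingers close, or fill a call up. It gives the time, the measured TCP pose, the force, the opening and the grip force at its end, in the units of the state.
- bot.get_obs(): the state, without advancing time (a new reading comes with each control period).
- bot.camera(name): name is "scene" or "side" or "wrist"; returns a dict with "image" (420x560x3 uint8, blue, green, red), "camera_matrix" (3x3 intrinsics, pixels), "R" (3x3) and "t" (3): a world point X has camera coordinates R X + t. Camera axes: x right, y down, z forward; pixel columns grow to the right and rows downward; lengths in m; the calibration is good to about 2 mm. A picture is of the moment at which its call begins. There is no depth.
- bot.job_done(): hands the job in; it is judged then, once.
The state is a dict: "clock": time; "joint_pos": joint angles; "joint_vel": joint speeds; "tau": joint torques, N m; "eef_pos": TCP position; "tool_rot": TCP orientation; "ft_force": force on the tool from outside, world axes, zero at the start; "ft_torque": the same for the moment, N m; "grip_width": finger opening in m; "grasp_force": force on a finger pad.
Only numpy, scipy, OpenCV 4.12 (cv2) and the standard library are available. Lean on these libraries where they do the work, as an engineer would, in place of code of your own. Each camera call takes 0.05 s, during which the arm holds its last target. There are 200 camera calls.

## Working session

There is one attempt and no reset: what is moved stays moved. The work goes in short steps, Python scripts to look and compute and a tool call to move; the robot and the scene stay as the last step left them, time stands still between calls to the robot, and variables do not carry over. Pictures are saved under pics/ and viewed, at most 10 in all, crops included, and the job is handed in when it is done.

Besides the shell and the picture viewer there is one more tool, called after "Request:" as name(argument=value, ...), one argument or row to a line, values as JSON. apply_moves: Moves the arm, as the interface text tells. Shifts and turns lie within -1 to 1; 1 stands for 20 mm of shift or 60 degrees of turn. Its arguments: {"type":"object","properties":{"commands":{"type":"array","items":{"type":"array","items":{"type":"number","minimum":-1,"maximum":1}}},"claw":{"type":"number"}},"required":["commands"]}

```bash
mkdir -p pics; cat > h.py <<'E'
import numpy as np, cv2
from workcell import bot
def snap(n,f=None):
    c=bot.camera(n)
    if f: cv2.imwrite('pics/'+f,c["image"]); np.savez('pics/'+f[:-4]+'.npz',**c)
    return c
def load(f): return dict(np.load('pics/'+f+'.npz'))
def ray(c,uv,z):
    R=np.array(c["R"]);t=np.array(c["t"]).ravel();K=np.array(c["camera_matrix"])
    d=R.T@np.linalg.inv(K)@np.array([uv[0],uv[1],1.]);o=-R.T@t
    return o+d*(z-o[2])/d[2]
def proj(c,X):
    p=np.array(c["camera_matrix"])@(np.array(c["R"])@np.array(X)+np.array(c["t"]).ravel());return p[:2]/p[2]
E
python3 - <<'E'
from h import *
for n in("scene","side","wrist"):
    c=snap(n,n+"0.png");R=c["R"];print(n,(-R.T@np.array(c["t"]).ravel()).round(3),R[2].round(2))
o=bot.get_obs();print(o["clock"],o["eef_pos"],o["tool_rot"],o["grip_width"])
E
```

```text
scene [ 1.171 -0.191  0.898] [-0.6   0.13 -0.79]
side [ 0.131 -0.757  0.853] [ 0.37  0.63 -0.69]
wrist [0.499 0.082 0.373] [-0.   -0.32 -0.95]
0.15 [ 4.99564117e-01 -1.04104951e-05  2.52601720e-01] [ 7.07118174e-01  7.07094921e-01 -5.62791302e-04 -5.86712283e-04] 0.08532414573938318
```

View pics/scene0.png

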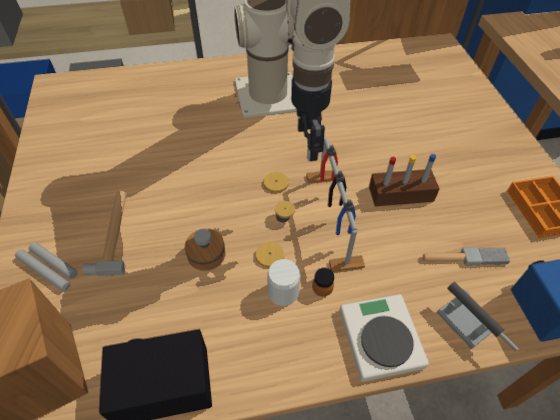

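View pics/side0.png

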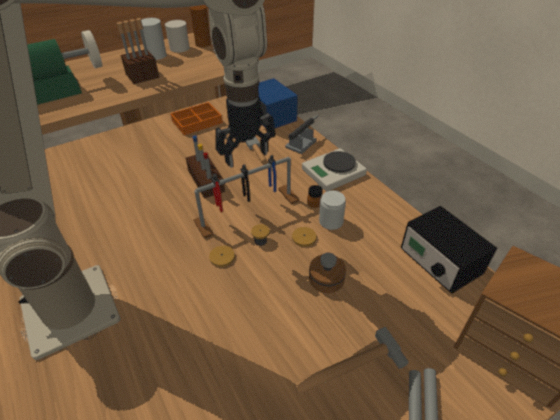

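View pics/wrist0.png

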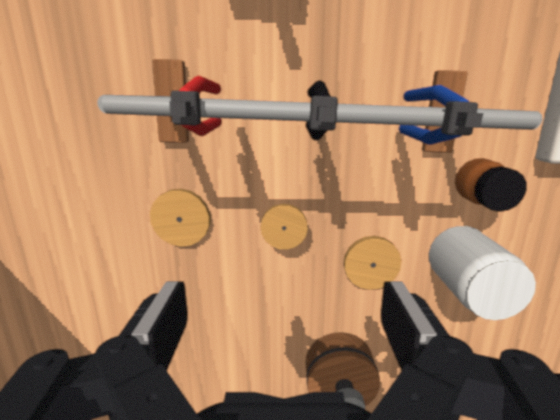

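The wrist view shows the small blank at (284,228) between two larger discs, and the stake partly hidden at (343,385). The scene view shows the blank at (285,210), the stake head at (203,238), and the rack with red, yellow and blue punches at (392,160), (412,159) and (431,157), so yellow is in the middle. The rail runs along x between them.

```bash
cat > m1.py <<'E'
from h import *
W=load("wrist0");S=load("scene0");D=load("side0")
def blob(c,box,f,pick=None):
    x0,y0,x1,y1=box;im=c["image"][y0:y1,x0:x1];h=cv2.cvtColor(im,cv2.COLOR_BGR2HSV)
    m=f(h).astype(np.uint8);n,l,s,ce=cv2.connectedComponentsWithStats(m)
    i=1+np.argmax(s[1:,4]);p=np.argwhere(l==i)[:,::-1].astype(np.float32)
    return ce[i]+[x0,y0],s[i],cv2.minAreaRect(p)
dark=lambda h:h[...,2]<90
for n,c,b in(("wrist",W,(274,218,294,238)),("side",D,(252,222,268,236))):
    r=blob(c,b,dark);print("dot",n,r[0],r[1],ray(c,r[0],.038))
brass=lambda h:(h[...,1]>150)&(h[...,2]>130)
for n,c,b in(("wrist",W,(255,200,313,256)),("scene",S,(272,198,298,220)),("side",D,(246,222,274,242))):
    r=blob(c,b,brass);print("brass",n,r[0],r[1],ray(c,r[0],.038))
grey=lambda h:(h[...,1]<75)&(h[...,2]>50)
for n,c,b in(("scene",S,(188,226,220,252)),("side",D,(314,250,344,275))):
    r=blob(c,b,grey);print("stake",n,r[0],r[1],ray(c,r[0],.08))
yel=lambda h:(h[...,0]>20)&(h[...,0]<35)&(h[...,1]>150)&(h[...,2]>150)
for n,c,b in(("scene",S,(400,150,422,170)),("side",D,(190,135,215,175))):
    try: r=blob(c,b,yel);print("yel",n,r[0],r[1],ray(c,r[0],.130))
    except Exception as e: print(n,e)
print("rail ends",[ray(W,p,.15).round(3) for p in((105,104),(536,120),(185,105),(460,118))])
crops=[W["image"][190:270,240:330],S["image"][220:270,180:230],D["image"][245:295,300:350],S["image"][140:210,365:445],D["image"][125:205,175:235]]
cv2.imwrite('pics/c.png',np.hstack([cv2.resize(k,(260,260),interpolation=cv2.INTER_CUBIC) for k in crops[:3]]))
E
python3 m1.py
```

```text
Traceback (most recent call last):
  File "m1.py", line 10, in <module>
    r=blob(c,b,dark);print("dot",n,r[0],r[1],ray(c,r[0],.038))
  File "m1.py", line 6, in blob
    i=1+np.argmax(s[1:,4]);p=np.argwhere(l==i)[:,::-1].astype(np.float32)
        ~~~~~~~~~^^^^^^^^^
ValueError: attempt to get argmax of an empty sequence
```

```bash
sed -i 's/dark=lambda h:.*/dark=lambda h:h[...,2]<np.median(h[...,2])-25/; s/^    r=blob(c,b,dark);\(.*\)$/    try: r=blob(c,b,dark);\1\n    except ValueError: print(n,"none")/' m1.py; python3 m1.py
```

```text
dot wrist [283.43478261 227.82608696] [ 7  8  6  5 23] [ 0.49837282 -0.04762937  0.038     ]
dot side [264.5 223. ] [ 8  0  8  4 20] [ 0.52271369 -0.0292021   0.038     ]
brass wrist [290. 206.] [35  6  1  1  1] [ 0.50514991 -0.02351167  0.038     ]
brass scene [285.09322034 211.19491525] [  4   5  18  14 118] [ 0.50920682 -0.04738153  0.038     ]
brass side [259.44047619 230.14880952] [  5   2  18  13 168] [ 0.4974195 -0.0455833  0.038    ]
stake scene [202.18595041 237.18595041] [  6   3  17  19 242] [ 0.5793802  -0.25055699  0.08      ]
stake side [328.08205128 260.1025641 ] [  7   3  16  15 195] [ 0.56718717 -0.25552625  0.08      ]
yel scene [412.76 156.96] [10  5  6  5 25] [0.47287132 0.27686084 0.13      ]
yel side [199.33333333 144.66666667] [9 9 2 2 3] [0.48131503 0.28375994 0.13      ]
rail ends [array([0.387, 0.078, 0.15 ]), array([0.658, 0.069, 0.15 ]), array([0.437, 0.078, 0.15 ]), array([0.61, 0.07, 0.15])]
```

View pics/c.png

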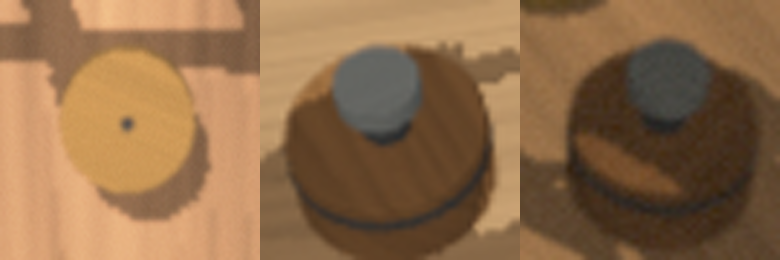

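The crops show the blank's dot clearly in the wrist view and the stake head as a clean grey circle. The wrist camera sits on the rail side (+y), so I'll roll by -90° before going down at the blank.

Request:
apply_moves(
  commands=[
    [0,0,0,-0.1],
    [0,0,0,-0.1],
    [0,0,0,-0.1],
    [0,0,0,-0.1],
    [0,0,0,-0.1],
  ],
  claw=0.2,
)

```text
clock: 0.57
eef_pos: [0.4997, 0.0, 0.2529]
tool_rot: [0.498, 0.867, -0.0, -0.0]
ft_force: [0.2, -0.3, 0.7]
grip_width: 0.0683
grasp_force: 0.0
```

Request:
apply_moves(
  commands=[
    [0,0,0,-0.1],
    [0,0,0,-0.1],
    [0,0,0,-0.1],
    [0,0,0,-0.1],
    [0,0,0,-0.1],
  ],
)

```text
clock: 0.98
eef_pos: [0.4997, -0.0, 0.2529]
tool_rot: [0.256, 0.967, -0.0, -0.0]
ft_force: [0.4, -0.6, 1.2]
grip_width: 0.0683
grasp_force: 0.0
```

Request:
apply_moves(
  commands=[
    [0,0,0,-0.1],
    [0,0,0,-0.1],
    [0,0,0,-0.1],
    [0,0,0,-0.1],
    [0,0,0,-0.1],
  ],
)

```text
clock: 1.4
eef_pos: [0.4997, 0.0, 0.2529]
tool_rot: [-0.003, 1.0, 0.0, -0.0]
ft_force: [0.3, 0.0, 0.1]
grip_width: 0.0679
grasp_force: 0.0
```

Request:
apply_moves(
  commands=[
    [0,-0.6,0.6,0],
    [0,-0.6,0.6,0],
    [0,-0.6,0.6,0],
    [0,-0.6,0.6,0],
    [0,0,0,0],
  ],
)

```text
clock: 1.82
eef_pos: [0.4982, -0.0494, 0.2026]
tool_rot: [0.001, 1.0, -0.0, -0.003]
ft_force: [-0.4, -0.9, -0.2]
grip_width: 0.068
grasp_force: 0.0
```

```bash
python3 - <<'E'
from h import *
c=snap("wrist","wrist1.png");o=bot.get_obs();print(o["eef_pos"],o["tool_rot"],o["joint_pos"],o["grip_width"])
print(proj(c,[.4985,-.0475,.038]),proj(c,[.573,-.253,.08]))
E
```

```text
[ 0.4987711  -0.04848836  0.20388737] [ 9.06727227e-04  9.99997826e-01  2.65984872e-04 -1.85885449e-03] [-9.70081935e-02  2.72844822e-01 -8.32954965e-02  1.21840761e+00
  1.72787236e-04 -9.51950597e-02] 0.0683802628269578
[287.6192652  200.90596331] [ 39.4505672  302.08260883]
```

View pics/wrist1.png

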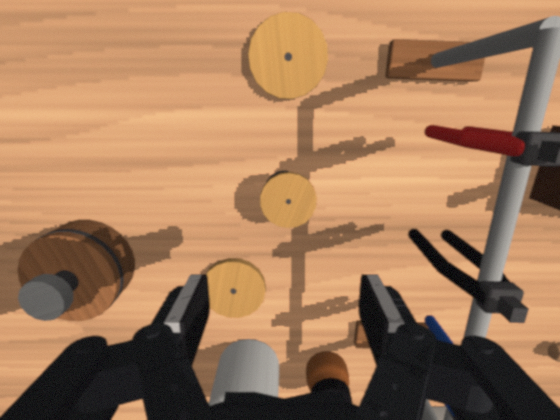

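The dot is at (288,201), right where it was predicted, and the stake head is near (46,297). I'll measure the stake in this view, then go down.

```bash
python3 - <<'E'
from h import *
c=load("wrist1");h=cv2.cvtColor(c["image"][265:330,10:80],cv2.COLOR_BGR2HSV)
m=((h[...,1]<75)&(h[...,2]>50)).astype(np.uint8)
m=cv2.morphologyEx(m,cv2.MORPH_OPEN,np.ones((3,3)))
p=max(cv2.findContours(m,0,2)[0],key=cv2.contourArea);print(cv2.boundingRect(p))
M=cv2.moments(p);u=(M["m10"]/M["m00"]+10,M["m01"]/M["m00"]+265);print(u,ray(c,u,.08))
h=c["image"][194:209,281:296].min(2);y,x=np.nonzero(h<np.median(h)-15);u=(x.mean()+281,y.mean()+194);print(u,ray(c,u,.038))
E
```

```text
(8, 9, 55, 46)
(45.47011773164375, 296.47865552260265) [ 0.56769402 -0.24682465  0.08      ]
(np.float64(nan), np.float64(nan)) [nan nan nan]<stdin>:7: RuntimeWarning: Mean of empty slice.
  ret = ret.dtype.type(ret / rcount)
```

Request:
apply_moves(
  commands=[
    [0,0.05,1,0],
    [0,0,1,0],
    [0,0,1,0],
    [0,0,1,0],
    [0,0,1,0],
  ],
)

```text
clock: 2.28
eef_pos: [0.5007, -0.0462, 0.1054]
tool_rot: [-0.0, 1.0, 0.0, 0.001]
ft_force: [0.5, -0.2, 0.1]
grip_width: 0.0683
grasp_force: 0.0
```

Request:
apply_moves(
  commands=[
    [0,0,1,0],
    [0,0,1,0],
    [0,0,0.8,0],
    [0,0,0.6,0],
    [0,0,0,0],
  ],
)

```text
clock: 2.7
eef_pos: [0.4986, -0.046, 0.0356]
tool_rot: [-0.0, 1.0, 0.0, -0.002]
ft_force: [-0.3, 0.3, 0.5]
grip_width: 0.0682
grasp_force: 0.0
```

Request:
apply_moves(
  commands=[
    [0,0,0,0],
    [0,0,0,0],
    [0,0,0,0],
    [0,0,0,0],
    [0,0,0,0],
  ],
  claw=1,
)

```text
clock: 3.12
eef_pos: [0.5012, -0.0468, 0.0387]
tool_rot: [-0.0, 1.0, 0.0, 0.001]
ft_force: [-0.8, 0.8, 6.1]
grip_width: 0.0473
grasp_force: 62.0
```

Request:
apply_moves(
  commands=[
    [0,0,0,0],
    [0,0,0,0],
    [0,0,0,0],
    [0,0,0,0],
    [0,0,0,0],
  ],
)

```text
clock: 3.53
eef_pos: [0.5011, -0.0468, 0.0387]
tool_rot: [-0.0, 1.0, 0.0, 0.001]
ft_force: [-0.3, 1.4, 6.5]
grip_width: 0.0479
grasp_force: 62.0
```

```bash
python3 - <<'E'
from h import *
c=snap("wrist","wrist2.png");o=bot.get_obs();print(o["eef_pos"],o["grip_width"],o["grasp_force"],o["ft_force"])
E
```

```text
[ 0.50116597 -0.04678915  0.03868574] 0.04737155862269242 62.04355716705322 [-1.84762196  1.38516823  6.61226606]
```

View pics/wrist2.png

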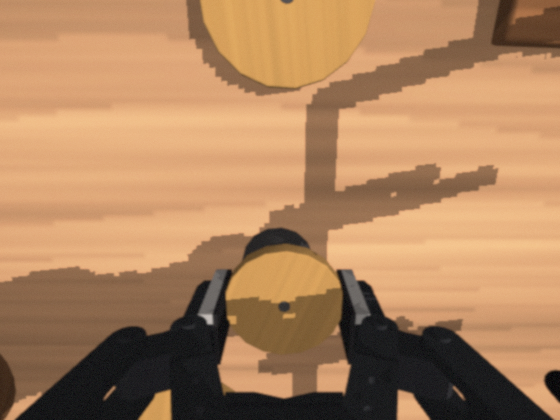

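The blank is gripped, with its dot at (284,306) midway between the pads. I'll lift it straight up and check.

Request:
apply_moves(
  commands=[
    [0,0,-0.3,0],
    [0,0,-0.7,0],
    [0,0,-1,0],
    [0,0,-1,0],
    [0,0,-1,0],
  ],
)

```text
clock: 4.0
eef_pos: [0.4994, -0.0471, 0.118]
tool_rot: [0.0, 1.0, -0.0, -0.001]
ft_force: [0.1, -0.3, -1.8]
grip_width: 0.0475
grasp_force: 61.9
```

Request:
apply_moves(
  commands=[
    [0,0,-1,0],
    [0,0,-0.5,0],
    [0,0,0,0],
    [0,0,0,0],
    [0,0,0,0],
  ],
)

```text
clock: 4.42
eef_pos: [0.499, -0.047, 0.1461]
tool_rot: [0.0, 1.0, 0.0, -0.001]
ft_force: [-0.3, 0.2, -1.6]
grip_width: 0.0478
grasp_force: 61.9
```

```bash
python3 - <<'E'
from h import *
o=bot.get_obs();c=snap("wrist","wrist3.png");print(o["clock"],o["eef_pos"],o["tool_rot"],o["grip_width"],o["grasp_force"])
h=c["image"][285:330,265:305].max(2).astype(int);y,x=np.nonzero(h<np.percentile(h,50)-40);print(len(x));u=(np.median(x)+265,np.median(y)+285);z=o["eef_pos"][2]
print(u,ray(c,u,z-.0387+.038)-o["eef_pos"])
for n in("scene","side"): snap(n,n+"3.png")
S=load("scene3")
c=load("wrist2");h=c["image"][285:330,265:305].max(2).astype(int);y,x=np.nonzero(h<np.percentile(h,50)-40);u=(np.median(x)+265,np.median(y)+285);print(len(x),u,ray(c,u,.038))
W=load("wrist3");D=load("side3")["image"]
a=cv2.resize(W["image"][200:400,160:420],(390,300));b=cv2.resize(D[190:290,200:330],(390,300));e=cv2.resize(S["image"][160:290,180:350],(390,300))
cv2.imwrite("pics/m3.png",np.hstack([a,b]))
E
```

```text
4.4167 [ 0.49903461 -0.04697344  0.14605217] [ 4.29508831e-05  9.99999316e-01  5.85830084e-05 -1.16698734e-03] 0.047848803985856996 61.892327070236206
95
(np.float64(284.0), np.float64(306.0)) [-0.00190869 -0.00115821 -0.0007    ]
85 (np.float64(284.0), np.float64(307.0)) [ 0.49971433 -0.04795576  0.038     ]
```

View pics/m3.png

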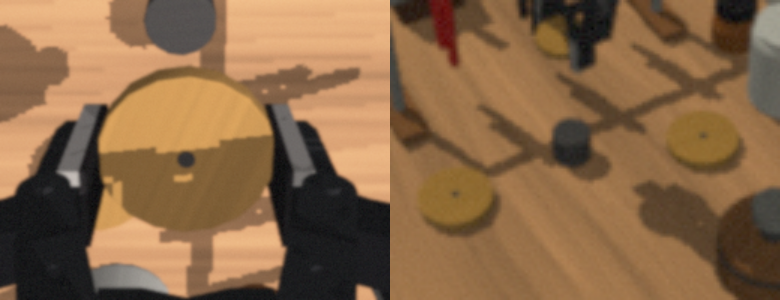

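The blank is held flat, about 2 mm behind the TCP in x. I'll move beside the stake with it in view of the wrist camera and measure it from close up.

Request:
apply_moves(
  commands=[
    [0,-0.5,0,0],
    [0,-1,0,0],
    [0,-1,0,0],
    [0,-1,0,0],
    [-0.5,-1,0,0],
  ],
)

```text
clock: 4.98
eef_pos: [0.508, -0.1383, 0.1466]
tool_rot: [0.0, 1.0, 0.0, -0.002]
ft_force: [0.5, 1.4, -0.4]
grip_width: 0.0475
grasp_force: 61.9
```

Request:
apply_moves(
  commands=[
    [-0.8,-1,0,0],
    [-0.8,-1,0,0],
    [-0.8,-1,0,0],
    [-0.8,-1,0,0],
    [-0.8,-1,0,0],
  ],
)

```text
clock: 5.4
eef_pos: [0.59, -0.2388, 0.1464]
tool_rot: [0.0, 1.0, 0.0, -0.001]
ft_force: [1.0, 0.6, -1.4]
grip_width: 0.0474
grasp_force: 61.9
```

Request:
apply_moves(
  commands=[
    [-0.8,-0.7,0,0],
    [-0.8,0,0,0],
    [-0.4,0,0,0],
    [0,0,0,0],
    [0,0,0,0],
  ],
)

```text
clock: 5.82
eef_pos: [0.6294, -0.2515, 0.1459]
tool_rot: [0.0, 1.0, 0.0, -0.001]
ft_force: [-0.5, -0.5, -1.0]
grip_width: 0.0478
grasp_force: 62.0
```

```bash
python3 - <<'E'
from h import *
c=snap("wrist","wrist4.png");o=bot.get_obs();print(o["clock"],o["eef_pos"],o["tool_rot"],o["grasp_force"])
print(proj(c,[.573,-.251,.08]))
E
```

```text
5.8667 [ 0.62906493 -0.25126542  0.14628978] [ 1.10358823e-04  9.99999411e-01  2.43201250e-04 -1.05228521e-03] 61.98501706123352
[287.05436775 151.14451537]
```

View pics/wrist4.png

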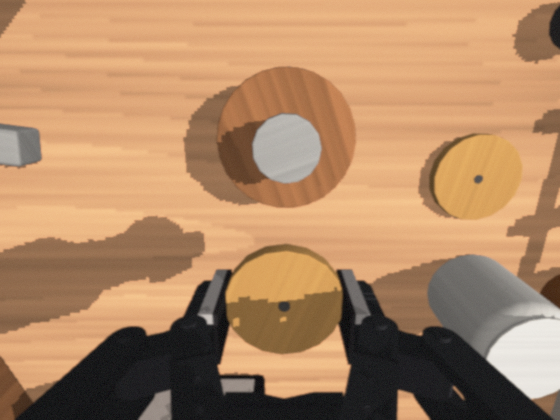

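The stake face shows as a clean circle at (287,149), and the held blank's dot is at (284,306).

```bash
python3 - <<'E'
from h import *
c=load("wrist4");im=c["image"][100:200,235:340];h=cv2.cvtColor(im,cv2.COLOR_BGR2HSV)
m=cv2.morphologyEx(((h[...,1]<60)&(h[...,2]>90)).astype(np.uint8),cv2.MORPH_OPEN,np.ones((5,5)))
p=max(cv2.findContours(m,0,2)[0],key=cv2.contourArea);e=cv2.fitEllipse(p);u=np.array(e[0])+[235,100];print(e,u)
S=ray(c,u,.08);B=ray(c,(284,306.5),.1455);print(S,B,S-B)
E
```

```text
((51.1286735534668, 47.85330581665039), (68.04861450195312, 68.65567779541016), 19.527172088623047) [286.12867355 147.85330582]
[ 0.57122344 -0.25150838  0.08      ] [ 0.62756591 -0.252649    0.1455    ] [-0.05634247  0.00114062 -0.0655    ]
```

Request:
apply_moves(
  commands=[
    [0.4,0.05,0,0],
    [0.8,0,0,0],
    [0.8,0,0,0],
    [0.8,0,0,0],
    [0,0,0,0],
  ],
)

```text
clock: 6.28
eef_pos: [0.57, -0.2498, 0.1473]
tool_rot: [0.001, 1.0, 0.0, -0.002]
ft_force: [0.1, 0.5, -2.6]
grip_width: 0.0476
grasp_force: 62.0
```

Request:
apply_moves(
  commands=[
    [0,0,0.5,0],
    [0,0,0.8,0],
    [0,0,0.8,0],
    [0,0,0.5,0],
    [0,0,0,0],
  ],
)

```text
clock: 6.7
eef_pos: [0.5725, -0.2491, 0.0918]
tool_rot: [-0.0, 1.0, 0.001, -0.002]
ft_force: [-0.0, -0.1, -1.1]
grip_width: 0.0475
grasp_force: 62.0
```

Request:
apply_moves(
  commands=[
    [0,0,0.1,0],
    [0,0,0,0],
    [0,0,0,0],
    [0,0,0,0],
    [0,0,0,0],
  ],
)

```text
clock: 7.12
eef_pos: [0.5745, -0.2502, 0.0942]
tool_rot: [-0.0, 1.0, -0.0, 0.001]
ft_force: [-0.4, 0.0, -1.7]
grip_width: 0.0476
grasp_force: 62.0
```

Request:
apply_moves(
  commands=[
    [0,0,0.05,0],
    [0,0,0.05,0],
    [0,0,0,0],
    [0,0,0,0],
    [0,0,0,0],
  ],
)

```text
clock: 7.53
eef_pos: [0.5739, -0.25, 0.0913]
tool_rot: [0.0, 1.0, 0.0, -0.0]
ft_force: [0.6, 0.1, -1.2]
grip_width: 0.0474
grasp_force: 62.0
```

Request:
apply_moves(
  commands=[
    [0,0,0.05,0],
    [0,0,0,0],
    [0,0,0,0],
    [0,0,0,0],
    [0,0,0,0],
  ],
)

```text
clock: 7.95
eef_pos: [0.574, -0.25, 0.0903]
tool_rot: [-0.0, 1.0, -0.0, 0.0]
ft_force: [-0.1, -0.1, -0.8]
grip_width: 0.0477
grasp_force: 62.0
```

Request:
apply_moves(
  commands=[
    [0,0,0.05,0],
    [0,0,0,0],
    [0,0,0,0],
    [0,0,0,0],
    [0,0,0,0],
  ],
)

```text
clock: 8.37
eef_pos: [0.574, -0.25, 0.0893]
tool_rot: [-0.0, 1.0, 0.0, -0.0]
ft_force: [0.3, 0.3, -1.4]
grip_width: 0.0475
grasp_force: 62.0
```

Request:
apply_moves(
  commands=[
    [0,0,0.04,0],
    [0,0,0,0],
    [0,0,0,0],
    [0,0,0,0],
    [0,0,0,0],
  ],
)

```text
clock: 8.78
eef_pos: [0.5742, -0.2501, 0.0888]
tool_rot: [-0.0, 1.0, -0.0, 0.0]
ft_force: [-0.6, -0.2, 1.5]
grip_width: 0.0475
grasp_force: 62.2
```

Request:
apply_moves(
  commands=[
    [0,0,0.03,0],
    [0,0,0,0],
    [0,0,0,0],
    [0,0,0,0],
    [0,0,0,0],
  ],
)

```text
clock: 9.2
eef_pos: [0.5742, -0.25, 0.0887]
tool_rot: [-0.0, 1.0, -0.0, 0.0]
ft_force: [-1.5, 0.3, 4.7]
grip_width: 0.0473
grasp_force: 62.6
```

Contact is at the expected height and the blank is centred to about 1 mm, so I'll release it and go up.

Request:
apply_moves(
  commands=[
    [0,0,0,0],
    [0,0,0,0],
    [0,0,0,0],
    [0,0,0,0],
    [0,0,0,0],
  ],
  claw=0.15,
)

```text
clock: 9.62
eef_pos: [0.5739, -0.25, 0.0876]
tool_rot: [-0.0, 1.0, 0.0, -0.0]
ft_force: [-0.1, 0.6, -0.3]
grip_width: 0.0728
grasp_force: 0.0
```

Request:
apply_moves(
  commands=[
    [0,0,-0.4,0],
    [0,0,-1,0],
    [0,0,-1,0],
    [0,0,-1,0],
    [0,0,-1,0],
  ],
)

```text
clock: 10.03
eef_pos: [0.574, -0.25, 0.1774]
tool_rot: [0.0, 1.0, -0.0, 0.0]
ft_force: [-0.3, -0.3, 0.5]
grip_width: 0.0726
grasp_force: 0.0
```

Request:
apply_moves(
  commands=[
    [-0.8,0,-1,0],
    [-0.8,0,-1,0],
    [-0.8,0,0,0],
    [-0.4,0,0,0],
    [0,0,0,0],
  ],
)

```text
clock: 10.45
eef_pos: [0.6317, -0.2498, 0.2166]
tool_rot: [-0.001, 1.0, -0.0, 0.001]
ft_force: [-0.0, -1.1, 0.5]
grip_width: 0.0724
grasp_force: 0.0
```

```bash
python3 - <<'E'
from h import *
c=snap("wrist","wrist5.png");o=bot.get_obs();print(o["clock"],o["eef_pos"],o["tool_rot"],o["joint_pos"])
print(proj(c,[.572,-.251,.088]))
E
```

```text
10.5 [ 0.63044201 -0.24981946  0.2160095 ] [-2.79458001e-04  9.99999957e-01 -5.20184526e-05  7.07679489e-05] [-3.77260297e-01  6.25467943e-01  4.98301493e-01  1.44345996e+00
 -4.45350113e-05 -3.77819217e-01]
[284.30632252 133.19601471]
```

View pics/wrist5.png

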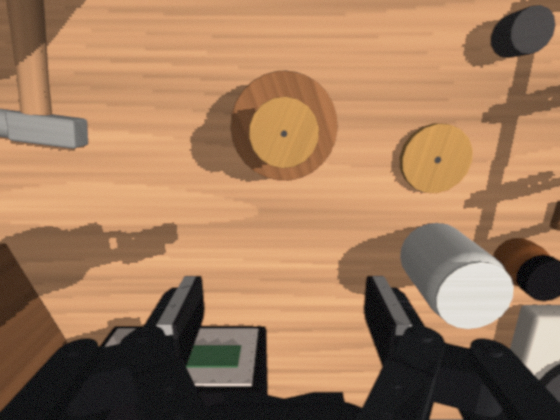

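The blank lies flat and centred on the stake, its dot at (284,133) matching the prediction. Next I'll rise, roll back and cross above the rail to the rack.

Request:
apply_moves(
  commands=[
    [0,0,-1,0.1],
    [0,0,-1,0.1],
    [0,0,-1,0.1],
    [0,0,-1,0.1],
    [0,0,-0.5,0.1],
  ],
)

```text
clock: 10.92
eef_pos: [0.6295, -0.2503, 0.309]
tool_rot: [0.262, 0.965, -0.0, 0.001]
ft_force: [0.0, 0.2, -0.5]
grip_width: 0.0728
grasp_force: 0.0
```

Request:
apply_moves(
  commands=[
    [0,0,0,0.1],
    [0,0,0,0.1],
    [0,0,0,0.1],
    [0,0,0,0.1],
    [0,0,0,0.1],
  ],
)

```text
clock: 11.33
eef_pos: [0.629, -0.2501, 0.3059]
tool_rot: [0.502, 0.865, -0.0, -0.001]
ft_force: [-0.6, 0.1, -0.4]
grip_width: 0.0724
grasp_force: 0.0
```

Request:
apply_moves(
  commands=[
    [0,0,0,0.1],
    [0,0,0,0.1],
    [0,0,0,0.1],
    [0,0,0,0.1],
    [0,0,0,0.1],
  ],
)

```text
clock: 11.75
eef_pos: [0.6289, -0.2501, 0.3058]
tool_rot: [0.709, 0.705, -0.0, -0.001]
ft_force: [0.2, -0.7, 0.5]
grip_width: 0.0724
grasp_force: 0.0
```

Request:
apply_moves(
  commands=[
    [0.5,-0.3,0,0],
    [1,-0.4,0,0],
    [1,-0.4,0,0],
    [1,-0.4,0,0],
    [1,-0.4,0,0],
  ],
)

```text
clock: 12.17
eef_pos: [0.5904, -0.1594, 0.3057]
tool_rot: [0.707, 0.707, -0.0, -0.001]
ft_force: [-0.7, 0.4, 0.5]
grip_width: 0.0728
grasp_force: 0.0
```

Request:
apply_moves(
  commands=[
    [1,-0.4,0,0],
    [1,-0.4,0,0],
    [1,-0.4,0,0],
    [1,-0.4,0,0],
    [1,-0.4,0,0],
  ],
)

```text
clock: 12.58
eef_pos: [0.5503, -0.0594, 0.3059]
tool_rot: [0.707, 0.707, -0.0, -0.0]
ft_force: [-0.4, 0.6, -0.5]
grip_width: 0.0727
grasp_force: 0.0
```

Request:
apply_moves(
  commands=[
    [1,-0.4,0,0],
    [1,-0.4,0,0],
    [1,-0.4,0,0],
    [1,-0.4,0,0],
    [1,-0.4,0,0],
  ],
)

```text
clock: 13.0
eef_pos: [0.5104, 0.0405, 0.3059]
tool_rot: [0.707, 0.707, -0.0, -0.0]
ft_force: [1.7, 0.2, 0.3]
grip_width: 0.0723
grasp_force: 0.0
```

Request:
apply_moves(
  commands=[
    [1,-0.4,0,0],
    [1,-0.4,0,0],
    [1,-0.4,0,0],
    [1,-0.4,0,0],
    [1,0,0,0],
  ],
)

```text
clock: 13.42
eef_pos: [0.4777, 0.1402, 0.3062]
tool_rot: [0.707, 0.707, -0.001, -0.0]
ft_force: [0.1, -0.7, 0.5]
grip_width: 0.0726
grasp_force: 0.0
```

Request:
apply_moves(
  commands=[
    [1,0,0,0],
    [1,0,0,0],
    [1,0,0,0],
    [0.5,0,0,0],
    [0,0,0,0],
  ],
)

```text
clock: 13.83
eef_pos: [0.4793, 0.2111, 0.3056]
tool_rot: [0.706, 0.708, -0.0, -0.0]
ft_force: [0.5, -1.0, -0.1]
grip_width: 0.0726
grasp_force: 0.0
```

```bash
cat > yel.py <<'E'
from h import *
import sys
c=snap("wrist",sys.argv[1]);o=bot.get_obs();print(o["clock"],o["eef_pos"],o["tool_rot"],o["joint_pos"])
print("pred",proj(c,[.473,.28,.137]))
h=cv2.cvtColor(c["image"],cv2.COLOR_BGR2HSV)
for n,a,b in(("yel",22,35),("blue",100,125),("red",0,8)):
    m=((h[...,0]>=a)&(h[...,0]<=b)&(h[...,1]>150)&(h[...,2]>70)).astype(np.uint8)
    k,l,s,ce=cv2.connectedComponentsWithStats(m)
    for i in range(1,k):
        if s[i,4]>60: print(n,s[i],ce[i],ray(c,ce[i],.137))
E
python3 yel.py wrist6.png
```

```text
13.8833 [0.47940356 0.21001758 0.30569808] [ 7.06604060e-01  7.07608943e-01 -5.29805852e-04  7.93054451e-05] [ 4.13185064e-01  2.73411595e-01  1.83750090e-01  1.48206381e+00
 -5.33767497e-04  1.98256052e+00]
pred [276.88527126 114.80584495]
blue [282  49  16  20 214] [289.27102804  58.68691589] [0.48278568 0.32189383 0.137     ]
red [269 174  20  18 290] [278.92068966 182.77931034] [0.47454461 0.22317048 0.137     ]
red [237 270  17  60 586] [246.15358362 301.72866894] [0.44204901 0.10318181 0.137     ]
```

```bash
python3 - <<'E'
from h import *
c=load("wrist6");h=cv2.cvtColor(c["image"],cv2.COLOR_BGR2HSV)
print(h[120,270:300:2].tolist())
y0,x0=95,260;w=h[y0:145,x0:310]
m=((w[...,0]>=18)&(w[...,0]<=36)&(w[...,1]>170)).astype(np.uint8)
k,l,s,ce=cv2.connectedComponentsWithStats(m)
for i in range(1,k):
    if s[i,4]>30: u=ce[i]+[x0,y0];print(s[i],u,ray(c,u,.137),w[l==i].mean(0))
E
```

```text
[[9, 146, 101], [9, 140, 104], [11, 151, 105], [17, 160, 147], [19, 165, 221], [20, 166, 234], [21, 165, 234], [21, 165, 234], [20, 163, 233], [19, 162, 206], [18, 145, 118], [11, 139, 88], [10, 140, 100], [11, 149, 91], [11, 144, 71]]
```

```bash
cat > y2.py <<'E'
from h import *
def find(c,box):
    x0,y0,x1,y1=box;w=cv2.cvtColor(c["image"][y0:y1,x0:x1],cv2.COLOR_BGR2HSV)
    m=((w[...,0]>=16)&(w[...,0]<=36)&(w[...,1]>140)&(w[...,2]>170)).astype(np.uint8)
    p=max(cv2.findContours(m,0,2)[0],key=cv2.contourArea);(u,v),r=cv2.minEnclosingCircle(p)
    M=cv2.moments(p);return np.array([M["m10"]/M["m00"]+x0,M["m01"]/M["m00"]+y0]),cv2.boundingRect(p)
E
python3 - <<'E'
from y2 import *
c=load("wrist6");u,b=find(c,(265,100,305,140));print(u,b,ray(c,u,.137))
E
```

```text
[282.66260987 127.05003381] (9, 18, 18, 19) [0.47773078 0.27030065 0.137     ]
```

Request:
apply_moves(
  commands=[
    [0.6,-0.07,0,0],
    [1,0,0,0],
    [1,0,0,0],
    [0.45,0,0,0],
    [0,0,0,0],
  ],
)

```text
clock: 14.3
eef_pos: [0.4785, 0.272, 0.3056]
tool_rot: [0.707, 0.708, -0.0, -0.0]
ft_force: [-0.7, -0.9, -0.6]
grip_width: 0.0727
grasp_force: 0.0
```

Request:
apply_moves(
  commands=[
    [0,0,1,0],
    [0,0,1,0],
    [0,0,1,0],
    [0,0,1,0],
    [0,0,0,0],
  ],
)

```text
clock: 14.72
eef_pos: [0.4764, 0.2685, 0.2218]
tool_rot: [0.708, 0.707, -0.004, -0.001]
ft_force: [-1.2, -0.2, -1.6]
grip_width: 0.0726
grasp_force: 0.0
```

```bash
python3 - <<'E'
from y2 import *
c=snap("wrist","wrist7.png");o=bot.get_obs();print(o["eef_pos"],o["tool_rot"])
p=proj(c,[.4777,.2705,.137]).round().astype(int);print(p)
u,b=find(c,(p[0]-30,p[1]-30,p[0]+30,p[1]+30));print(u,b,ray(c,u,.137))
for n,a,d,q in(("blue",100,125,(.483,.322,.137)),("red",0,8,(.4745,.223,.137))):
    q=proj(c,q).astype(int);y0=max(q[1]-40,0);x0=q[0]-40
    h=cv2.cvtColor(c["image"][y0:q[1]+40,x0:q[0]+40],cv2.COLOR_BGR2HSV)
    m=(h[...,0]>=a)&(h[...,0]<=d)&(h[...,1]>150)&(h[...,2]>70);y,x=np.nonzero(m);
    if len(x): v=(x.mean()+x0,y.mean()+y0);print(n,v,len(x),ray(c,v,.137))
cv2.imwrite("pics/w7.png",c["image"])
E
```

```text
[0.47728192 0.26909109 0.22397373] [ 7.07552227e-01  7.06655562e-01 -2.73679011e-03 -5.21380090e-04]
[287 228]
[287.18289423 225.82130584] (19, 14, 23, 27) [0.47766512 0.27195955 0.137     ]
blue (np.float64(296.1501416430595), np.float64(145.6883852691218)) 353 [0.48290383 0.32309087 0.137     ]
red (np.float64(282.36343612334804), np.float64(288.15859030837004)) 454 [0.47443597 0.22593454 0.137     ]
```

Request:
apply_moves(
  commands=[
    [0,0,0.5,0],
    [0,0,1,0],
    [0,0,1,0],
    [0,0,1,0],
    [0,0,1,0],
  ],
)

```text
clock: 15.18
eef_pos: [0.4798, 0.2712, 0.1366]
tool_rot: [0.707, 0.707, 0.002, 0.001]
ft_force: [0.0, -0.2, -0.8]
grip_width: 0.0728
grasp_force: 0.0
```

Request:
apply_moves(
  commands=[
    [0,0,1,0],
    [0,0,0.5,0],
    [0,0,0,0],
    [0,0,0,0],
    [0,0,0,0],
  ],
)

```text
clock: 15.6
eef_pos: [0.4798, 0.2715, 0.1075]
tool_rot: [0.707, 0.707, 0.001, 0.0]
ft_force: [-0.7, -0.8, 2.0]
grip_width: 0.0727
grasp_force: 0.0
```

Request:
apply_moves(
  commands=[
    [0,0,0,0],
    [0,0,0,0],
    [0,0,0,0],
    [0,0,0,0],
    [0,0,0,0],
  ],
  claw=1,
)

```text
clock: 16.02
eef_pos: [0.4788, 0.2711, 0.1063]
tool_rot: [0.707, 0.707, 0.0, 0.0]
ft_force: [-1.0, 0.3, 4.0]
grip_width: 0.0125
grasp_force: 60.2
```

Request:
apply_moves(
  commands=[
    [0,0,0,0],
    [0,0,0,0],
    [0,0,0,0],
    [0,0,0,0],
    [0,0,0,0],
  ],
)

```text
clock: 16.43
eef_pos: [0.4789, 0.2712, 0.1063]
tool_rot: [0.707, 0.707, 0.0, 0.0]
ft_force: [-0.2, 0.1, 4.4]
grip_width: 0.0126
grasp_force: 58.5
```

```bash
python3 - <<'E'
from y2 import *
c=snap("wrist","wrist8.png");o=bot.get_obs();print({k:np.round(o[k],4) for k in("clock","eef_pos","tool_rot","grip_width","grasp_force","ft_force","ft_torque")})
p=proj(c,[.4777,.2715,.137]).round().astype(int);print(p)
u,b=find(c,(p[0]-40,p[1]-40,p[0]+40,p[1]+40));print(u,b,ray(c,u,.137))
E
```

```text
{'clock': np.float64(16.4833), 'eef_pos': array([0.4789, 0.2712, 0.1063]), 'tool_rot': array([7.071e-01, 7.071e-01, 4.000e-04, 1.000e-04]), 'grip_width': np.float64(0.0126), 'grasp_force': np.float64(58.4891), 'ft_force': array([-0.479 , -0.4764,  4.8591]), 'ft_torque': array([-0.0806,  0.1148,  0.0545])}
[281 361]
[285.67378018 350.55745917] (26, 0, 40, 62) [0.47906443 0.27553879 0.137     ]
```

View pics/wrist8.png

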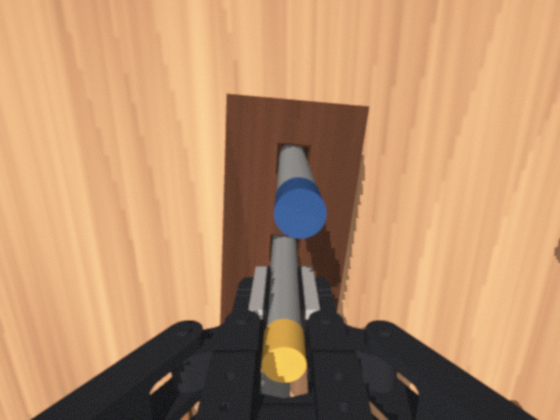

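The yellow punch is held between the pads, with its head at (284,365) and blue undisturbed ahead of it. I'll lift it straight out, with the tip going up to about 0.25 m.

Request:
apply_moves(
  commands=[
    [0,0,-0.3,0],
    [0,0,-0.5,0],
    [0,0,-0.5,0],
    [0,0,-0.5,0],
    [0,0,-0.7,0],
  ],
)

```text
clock: 16.9
eef_pos: [0.4777, 0.2705, 0.1563]
tool_rot: [0.707, 0.707, -0.001, -0.0]
ft_force: [-0.3, 0.2, -1.8]
grip_width: 0.0124
grasp_force: 58.8
```

Request:
apply_moves(
  commands=[
    [0,0,-0.9,0],
    [0,0,-0.9,0],
    [0,0,-0.9,0],
    [0,0,-0.9,0],
    [0,0,-0.9,0],
  ],
)

```text
clock: 17.32
eef_pos: [0.4781, 0.2707, 0.2477]
tool_rot: [0.707, 0.707, -0.0, -0.0]
ft_force: [0.7, 0.0, -0.9]
grip_width: 0.012
grasp_force: 58.8
```

Request:
apply_moves(
  commands=[
    [0,0,-0.9,0],
    [0,0,-0.9,0],
    [0,0,-0.9,0],
    [0,0,-0.9,0],
    [0,0,-0.9,0],
  ],
)

```text
clock: 17.73
eef_pos: [0.4779, 0.2706, 0.3377]
tool_rot: [0.707, 0.707, -0.0, -0.0]
ft_force: [0.7, 0.2, -2.4]
grip_width: 0.0124
grasp_force: 58.8
```

Request:
apply_moves(
  commands=[
    [0,0,-0.5,0],
    [0,0,0,0],
    [0,0,0,0],
    [0,0,0,0],
    [0,0,0,0],
  ],
)

```text
clock: 18.15
eef_pos: [0.478, 0.2707, 0.3448]
tool_rot: [0.707, 0.707, -0.001, -0.0]
ft_force: [-0.3, -0.2, -0.9]
grip_width: 0.0126
grasp_force: 58.9
```

```bash
cat > punch.py <<'E'
from h import *
import sys
o=bot.get_obs();E=o["eef_pos"];print({k:np.round(o[k],4) for k in("clock","eef_pos","tool_rot","joint_pos","grip_width","grasp_force","ft_force","ft_torque")})
for n in("scene","side"):
    c=snap(n,n+sys.argv[1]+".png")
    print(n,"tip",proj(c,E-[0,0,.0943]),"head",proj(c,E+[0,0,.0307]))
E
python3 punch.py 9
```

```text
{'clock': np.float64(18.15), 'eef_pos': array([0.478 , 0.2707, 0.3448]), 'tool_rot': array([ 7.071e-01,  7.071e-01, -1.200e-03, -3.000e-04]), 'joint_pos': array([ 0.5152,  0.3289,  0.3599,  1.6043, -0.    ,  2.086 ]), 'grip_width': np.float64(0.0126), 'grasp_force': np.float64(58.896), 'ft_force': array([-0.2724, -0.1665, -0.8804]), 'ft_torque': array([-0.0078, -0.0024, -0.0571])}
scene tip [423.9308032  120.17150906] head [440.06076346  71.45549959]
side tip [194.13882308 111.13602591] head [187.0072407   68.11871141]
```

Request:
apply_moves(
  commands=[
    [-0.3,0.05,0,0],
    [-0.6,0.15,0,0],
    [-0.9,0.18,0,0],
    [-0.9,0.18,0,0],
    [-0.9,0.18,0,0],
  ],
)

```text
clock: 18.67
eef_pos: [0.4935, 0.1973, 0.3457]
tool_rot: [0.707, 0.707, -0.0, 0.0]
ft_force: [0.4, 0.7, -1.5]
grip_width: 0.0121
grasp_force: 58.9
```

Request:
apply_moves(
  commands=[
    [-0.9,0.18,0,0],
    [-0.9,0.18,0,0],
    [-0.9,0.18,0,0],
    [-0.9,0.18,0,0],
    [-0.9,0.18,0,0],
  ],
)

```text
clock: 19.08
eef_pos: [0.5114, 0.1069, 0.3459]
tool_rot: [0.707, 0.707, -0.0, 0.0]
ft_force: [0.5, -0.8, -1.7]
grip_width: 0.0122
grasp_force: 58.9
```

Request:
apply_moves(
  commands=[
    [-0.9,0.18,0,0],
    [-0.9,0.18,0,0],
    [-0.9,0.18,0,0],
    [-0.9,0.18,0,0],
    [-0.9,0.18,0,0],
  ],
)

```text
clock: 19.5
eef_pos: [0.5291, 0.0169, 0.3458]
tool_rot: [0.707, 0.707, -0.0, 0.0]
ft_force: [0.7, -0.0, -1.6]
grip_width: 0.0124
grasp_force: 58.9
```

Request:
apply_moves(
  commands=[
    [-0.9,0.18,0,0],
    [-0.9,0.18,0,0],
    [-0.9,0.18,0,0],
    [-0.9,0.18,0,0],
    [-0.9,0.18,0,0],
  ],
)

```text
clock: 19.92
eef_pos: [0.547, -0.0731, 0.3459]
tool_rot: [0.707, 0.707, -0.0, 0.0]
ft_force: [-0.4, 0.3, -2.0]
grip_width: 0.0124
grasp_force: 58.9
```

Request:
apply_moves(
  commands=[
    [-0.9,0.18,0,0],
    [-0.9,0.18,0,0],
    [-0.9,0.18,0,0],
    [-0.9,0.18,0,0],
    [-0.9,0.15,0,0],
  ],
)

```text
clock: 20.33
eef_pos: [0.5643, -0.163, 0.3457]
tool_rot: [0.707, 0.707, -0.0, -0.0]
ft_force: [0.3, 0.1, -1.0]
grip_width: 0.0125
grasp_force: 58.9
```

Request:
apply_moves(
  commands=[
    [-0.9,0.1,0,0],
    [-0.9,0.1,0,0],
    [-0.9,0.1,0,0],
    [-0.4,0,0,0],
    [0,0,0,0],
  ],
)

```text
clock: 20.75
eef_pos: [0.57, -0.2255, 0.3452]
tool_rot: [0.708, 0.706, -0.0, -0.0]
ft_force: [-0.5, -0.1, -1.7]
grip_width: 0.0123
grasp_force: 58.9
```

Request:
apply_moves(
  commands=[
    [0,0,0.6,0],
    [0,0,0.9,0],
    [0,0,0.9,0],
    [0,0,0.9,0],
    [0,0,0.7,0],
  ],
)

```text
clock: 21.17
eef_pos: [0.57, -0.2219, 0.2645]
tool_rot: [0.707, 0.707, -0.0, -0.001]
ft_force: [-0.4, 0.4, -1.8]
grip_width: 0.0127
grasp_force: 58.9
```

Request:
apply_moves(
  commands=[
    [0,0,0.7,0],
    [0,0,0.7,0],
    [0,0,0.4,0],
    [0,0,0,0],
    [0,0,0,0],
  ],
)

```text
clock: 21.58
eef_pos: [0.5705, -0.2225, 0.23]
tool_rot: [0.707, 0.707, -0.0, -0.0]
ft_force: [-0.4, 0.4, -1.4]
grip_width: 0.0124
grasp_force: 58.9
```

```bash
python3 punch.py 10
```

```text
{'clock': np.float64(21.5833), 'eef_pos': array([ 0.5705, -0.2225,  0.23  ]), 'tool_rot': array([ 7.069e-01,  7.073e-01, -1.000e-04, -4.000e-04]), 'joint_pos': array([-3.7190e-01,  4.7770e-01,  2.8800e-01,  1.3819e+00,  2.0000e-04,
        1.1984e+00]), 'grip_width': np.float64(0.0124), 'grasp_force': np.float64(58.8653), 'ft_force': array([-0.3587,  0.3638, -1.4433]), 'ft_torque': array([-0.0371,  0.0409,  0.0002])}
scene tip [211.49976675 217.03930676] head [203.90744386 177.64962575]
side tip [322.43259117 234.79522737] head [325.93836019 194.20775914]
```

Request:
apply_moves(
  commands=[
    [-0.3,0.08,0,0],
    [-0.6,0,0,0],
    [-0.4,0,0,0],
    [-0.13,0,0,0],
    [0,0,0,0],
  ],
)

```text
clock: 22.1
eef_pos: [0.5723, -0.2532, 0.2299]
tool_rot: [0.708, 0.706, -0.0, 0.0]
ft_force: [-0.5, 0.7, -2.3]
grip_width: 0.0126
grasp_force: 58.9
```

Request:
apply_moves(
  commands=[
    [0,0,0.4,0],
    [0,0,0.4,0],
    [0,0,0.3,0],
    [0,0,0,0],
    [0,0,0,0],
  ],
)

```text
clock: 22.52
eef_pos: [0.5718, -0.251, 0.2068]
tool_rot: [0.707, 0.707, -0.0, -0.001]
ft_force: [0.5, 0.4, -1.1]
grip_width: 0.0127
grasp_force: 58.9
```

```bash
python3 punch.py 11; python3 - <<'E'
from h import *
for n,(u0,v0,u1,v1) in(("scene",(178,195,232,250)),("side",(300,225,355,275))):
    c=load(n+"11");print(n,"blank pred",proj(c,[.572,-.251,.088]))
    h=cv2.cvtColor(c["image"][v0:v1,u0:u1],cv2.COLOR_BGR2HSV)
    for r in range(0,v1-v0,2): print(v0+r,"".join("#" if p[2]<60 else "g" if p[1]<75 else "b" if p[1]>140 and p[2]>110 else "." for p in h[r]))
E
```

```text
{'clock': np.float64(22.5167), 'eef_pos': array([ 0.5718, -0.251 ,  0.2068]), 'tool_rot': array([ 7.069e-01,  7.073e-01, -4.000e-04, -1.100e-03]), 'joint_pos': array([-0.4137,  0.5135,  0.2854,  1.345 ,  0.    ,  1.1567]), 'grip_width': np.float64(0.0127), 'grasp_force': np.float64(58.8649), 'ft_force': array([ 0.4571,  0.4135, -1.053 ]), 'ft_torque': array([0.0277, 0.01  , 0.0023])}
scene tip [199.68992289 225.90977651] head [190.8862974  188.13494529]
side tip [329.50589609 248.96066923] head [333.69008512 209.65391817]
scene blank pred [201.22643085 232.48138105]
195 .....gggggggggg#g###..................................
197 .....g##ggggggg######.................................
199 .....####ggggg#######.................................
201 ......###############.................................
203 .......##############.................................
205 ..........gg########gg................................
207 ...........gg#######gg................................
209 ............g#######gg................................
211 ................gggggg.............................
[... 1968 characters left out ...]
.....bbbbbbbbbbbbbbbbb..................
253 ...................bbbbbbbbbbbbbbbbbbbb................
255 ..................bbbbbbbbbb..bbbbbbbbbb...............
257 ...............bbbbbbbbbbbbbbbbbbbbbbbbb...............
259 ............bbbbbb.bbbbbbbbbbbbbbbb..bbbbb.............
261 ...........bbbbbbbb..bbbbbbbbbbbbbb....bbbb............
263 ..........bbbbbbbbbb.....bbbbbbbbb....bbbbbb...........
265 ..........bbbbbbb..bb....................bbbb..........
267 ..........bbbbbbbbbbbb..###ggggg.............b.........
269 ...........bbbbbbbbbbbb..#######.......................
271 ............b.bbbbbbbbbbb..............................
273 .............bbbbbbbbbbbb..............................
```

The tip sits within about 1 to 2 mm of the dot in both views, at roughly (200,226) over (201,233) in scene and (328,248) over (328,255) in side. It needs a small shift in y and about 17.5 mm down.

Request:
apply_moves(
  commands=[
    [-0.05,0,0.3,0],
    [0,0,0.25,0],
    [0,0,0.15,0],
    [0,0,0.1,0],
    [0,0,0,0],
  ],
)

```text
clock: 23.03
eef_pos: [0.572, -0.2524, 0.191]
tool_rot: [0.707, 0.707, -0.0, -0.001]
ft_force: [-0.2, 0.2, -0.6]
grip_width: 0.0125
grasp_force: 58.9
```

Request:
apply_moves(
  commands=[
    [0,0,0,0],
    [0,0,0,0],
    [0,0,0,0],
    [0,0,0,0],
    [0,0,0,0],
  ],
)

```text
clock: 23.45
eef_pos: [0.5725, -0.2526, 0.1921]
tool_rot: [0.707, 0.707, 0.0, 0.0]
ft_force: [-0.2, -0.3, -1.5]
grip_width: 0.0124
grasp_force: 58.9
```

```bash
python3 punch.py 12; python3 - <<'E'
from h import *
for n,(u0,v0,u1,v1) in(("scene",(178,215,232,240)),("side",(300,235,355,262))):
    c=load(n+"12");print(n,"blank pred",proj(c,[.572,-.251,.088]))
    h=cv2.cvtColor(c["image"][v0:v1,u0:u1],cv2.COLOR_BGR2HSV)
    for r in range(0,v1-v0,1): print(v0+r,"".join("#" if p[2]<60 else "g" if p[1]<75 else "b" if p[1]>140 and p[2]>110 else "." for p in h[r]))
E
```

```text
{'clock': np.float64(23.45), 'eef_pos': array([ 0.5725, -0.2526,  0.1921]), 'tool_rot': array([7.071e-01, 7.071e-01, 1.000e-04, 2.000e-04]), 'joint_pos': array([-0.4156,  0.5209,  0.2591,  1.3087,  0.    ,  1.1552]), 'grip_width': np.float64(0.0124), 'grasp_force': np.float64(58.8648), 'ft_force': array([-0.1707, -0.2561, -1.4798]), 'ft_torque': array([0.0118, 0.0236, 0.0028])}
scene tip [199.89920914 230.18765851] head [191.22754033 193.35496873]
side tip [329.69520132 253.44819079] head [333.85456416 214.96448031]
scene blank pred [201.22643085 232.48138105]
215 ................gggggg................................
216 ................ggggggg...............................
217 .................gggggg...............................
218 .................gggggg...............................
219 .................gggggg...............................
220 .................ggggggg..............................
221 ..................gggggg..............................
222 ..................gggggg..............................
223 ..................ggggggg.............................
22
[... 1905 characters left out ...]
.....bbbbbbb.ggg.bbbb...................
251 ....................bbbbbbb.ggg.bbbbb..................
252 ...................bbbbbbbbb.g.bbbbbbb.................
253 ..................bbbbbbbbbb...bbbbbbbb................
254 ..................bbbbbbbbbbbbbbbbbbbbb................
255 .................bbbbbbbbbbb..bbbbbbbbbb...............
256 ................bbbbbbbbbbbbb.bbbbbbbbbb...............
257 ...............bbbbbbbbbbbbbbbb..bbbbbbb...............
258 .............bbbbbbbbbbbbbbbbbb.....bbbb...............
259 .............bbbbb..bbbbbbbbbbbb.......bb..............
260 ............bbbbbbb.bbbbbbbbbbbbb......bbbb............
261 ...........bbbbbbbb..bbbbbbbbbbbbb.....bbbb............
```

Request:
apply_moves(
  commands=[
    [0,0,0.07,0],
    [0,0,0.07,0],
    [0,0,0,0],
    [0,0,0,0],
    [0,0,0,0],
  ],
)

```text
clock: 23.97
eef_pos: [0.5724, -0.2526, 0.189]
tool_rot: [0.707, 0.707, -0.0, -0.0]
ft_force: [0.4, -0.7, -1.5]
grip_width: 0.0123
grasp_force: 58.9
```

Request:
apply_moves(
  commands=[
    [0,0,0,0],
    [0,0,0,0],
    [0,0,0,0],
    [0,0,0,0],
    [0,0,0,0],
  ],
)

```text
clock: 24.38
eef_pos: [0.5724, -0.2526, 0.1891]
tool_rot: [0.707, 0.707, -0.0, 0.0]
ft_force: [0.2, -0.6, -1.0]
grip_width: 0.0124
grasp_force: 58.9
```

The tip is about 6.8 mm above the blank and within 2 mm of its centre, with the arm still, so I'm handing in.

```bash
python3 -c "
from workcell import bot
print(bot.job_done())"
```

```text
the job is handed in; nothing more can be done
None
```

I handed the job in at 24 s: the blank is on the stake, flat, let go and centred to about 1 mm, and the yellow-headed punch is held still and upright, point about 7 mm above the blank's centre and within about 2 mm sideways by my measurements (no verdict was returned).

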